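# Eject a backup drive and catch it

## Task

Eject the orange-capped backup drive from the two-bay dock: press the eject key beside its bay with one fingertip, with the other fingertip waiting close in front of the drive so that it is trapped as soon as it springs forward, before it can shoot out of the dock. Then ease it out slowly against that finger until the ejector spring is spent, and take the hand away, leaving the drive lying still in its bay, about a third of the way out. Do not lift the drive, and leave the blue drive locked in and the other things on the desk where they are.

Things in the scene. Friction and masses are not known exactly. Their poses are not given: they have to be found in the camera images.
- dock: Dark grey two-bay drive dock, fixed, 160 mm deep (x), 252 mm wide (y), 46 mm high. Origin: on the desk, midway across, 75 mm behind its front edge. x axis: front to back; y: to its left seen from the front (the robot's side); z up. Its front 80 mm (x = -75 to +5) is open above; a hood 46 mm high covers the rest. Outside each bay lies a wing with an eject key
- bay_left (a point): middle of the left bay's floor at the dock's front edge: dock x = -75, y = +46, 8 mm above the desk. The drive lies flat on this floor, guided at its sides by rails whose tops are 27 mm above the desk. A 4 mm skirt, top 28 mm above the desk, runs along each outer edge of the dock (y = +-122 to 126)
- bay_right (a point): the same for the right bay: dock x = -75, y = -46
- key_left_top (a point): middle of the top of the left eject key, a pale grey paddle 34 mm (dock x) x 29 mm (dock y), at dock x = -55, y = +106.5, 26 mm above the desk. It releases the drive in the left (+y) bay. Nothing stands in front of the key above 8 mm
- key_right_top (a point): the same for the right eject key, at dock x = -55, y = -106.5: it releases the drive in the right (-y) bay
- key_left (a joint): travel of the left key, straight down: 0 at rest, 0.008 m at its stop; it springs back. About 2 N starts it, 5 N holds it down; it lets the drive go at about 5.5 to 6.5 mm
- key_right (a joint): the same for the right key
- ejector_left (a joint): spring pusher behind the left drive: 0 with the drive home, 0.042 m at the end of its stroke. It pushes the drive towards dock -x with 5 N at 0, falling to 2.5 N at 42 mm. Unless something stands in its way the released drive shoots off at about half a metre a second and slides on out of the dock; after the stroke nothing pushes it and it stays by friction
- ejector_right (a joint): the same for the right drive
- drive_orange: Backup drive: dark box 116 mm long (dock x), 74 wide, 26 high, 0.18 kg, bright orange cap over its front 34 mm. Locked home in the left or the right bay. Origin: centre of its underside, when home at dock x = -3, y = +46 or -46, z = 8 mm: its front face is then at dock x = -61 and reaches from 8 to 34 mm above the desk. With the spring spent the face is at x = -102
- drive_blue: the same drive with a blue cap, in the other bay; to be left locked in
- mug: teal mug, 82 mm across and 92 mm high, handle on one side, beside the dock. Origin: centre of its underside
- pen_pot: white pen pot, 72 mm across and 100 mm high, pens reaching up to 170 mm, beside the dock. Origin: centre of its underside
- earbud_case: white rounded earbud case, 62 x 48 mm and 26 mm high, beside the dock's right wing. Origin: centre of its underside

How it is judged:
On the way:
1. the orange drive has sprung forward and is trapped by a finger: let go by the latch (14 mm or more out), still against its spring (no more than 38 mm out), touched by the fingers and no longer moving (x of drive_orange in the frame of dock between -0.041 and -0.017 m and contact force between the fingers and drive_orange above 0.3 N and linear speed of drive_orange below 0.05 m/s), for 0.15 s.
At the end, for the whole second after the job is handed in: the orange drive lies flat and still in its bay, 35 to 54 mm out of its home place (the spent spring leaves it 41 mm out), both keys are up again, and the blue drive is still locked home (within 5 mm) (x of drive_orange in the frame of dock between -0.057 and -0.038 m and z of drive_orange in the frame of dock between 0.005 and 0.011 m and angle between drive_orange's own z axis and vertical below 0.05 rad and linear speed of drive_orange below 0.01 m/s and x of drive_blue in the frame of dock above -0.008 m and value of joint each of key_left, key_right below 0.002 m); the robot touches nothing.
It fails at once if the orange drive shot out: more than 66 mm out of its home place (x of drive_orange in the frame of dock below -0.069 m).
It fails at once if the orange drive was not eased out: it ran on past the end of the spring's stroke at more than 0.2 m/s (x of drive_orange in the frame of dock below -0.046 m and linear speed of drive_orange above 0.2 m/s).
It fails at once if the orange drive was lifted or tipped (more than 8 mm up, or more than 0.15 rad) (z of drive_orange in the frame of dock above 0.016 m or angle between drive_orange's own z axis and vertical above 0.15 rad).
It fails at once if the blue drive was let go, or moved by more than 8 mm (distance of drive_blue from where it was at the start of the episode above 0.008 m).
It fails at once if the mug, the pen pot or the earbud case was moved by more than 15 mm or tipped (distance of any of mug, pen_pot, earbud_case from where it was at the start of the episode above 0.015 m or angle between any of mug, pen_pot, earbud_case's own z axis and vertical above 0.3 rad).
It also fails if it takes over 29 s, if anything falls off the work surface, if the arm or the gripper's body presses on something with over 40 N, if the wrist force passes 120 N, or if a joint passes its speed limit or range.

## Robot

A 6-joint arm with a two-finger parallel gripper is mounted at the origin on the work surface. World frame = base frame: x ahead of the robot, y to its left, z up, the work surface at z = 0. Lengths are in m, angles in rad, forces in N, time in s.
With the tool pointing down it reaches from about 0.325 to 0.875 m from the base axis. Payload 4.4 kg.
Tool frame: the origin (TCP) lies on the mounting face of the last link; the fingertips stand 173 mm ahead of it and the grasp point (between the pads) lies 155 mm ahead of it; z points along the fingers, y is the line along which they close (so a half turn about z gives the same grasp; the last joint's range is limited). The gripper opens to 85 mm and grips with 20 to 120 N. Pads are 22 mm wide; open, the fingers measure 114 mm over their backs; the gripper's body (76 mm by 85 mm) begins 54 mm behind the grasp point. The pads swing forward as they close: fully open they stand 13 mm farther back than shut.
Start: joints at [-1.425, 0.207, 1.542, -0, 1.393, -0.15], TCP at [0.168, -0.55, 0.405] pointing down, gripper open.
Joint ranges: [-2.73, 2.73], [-0.86, 2.22], [0.23, 2.46], [-1.11, 4.25], [0.08, 2.63], [-2.82, 2.82]. Speed limits (rad/s): [2.79, 2.79, 3.14, 3.14, 3.14, 3.14].

## Interface

Orientations are given as a unit quaternion [w, x, y, z].
In Python, from bench import status, optics, env gives the robot as it stands.
- The arm moves only by the shell command python3 -m handwheel 'ROWS'. ROWS is JSON, a list of rows, each a list of 3 entries, a list of its own where there are three numbers: the opening, from 0 (shut) to 1 (fully open), then the shift along the world's x, y, z in mm, then the turn, a rotation vector about the world's x, y, z in degrees. A call has 1 to 8 rows; each row shifts and turns the commanded pose from where the row before left it; what a row does not reach is not made up. A row lasts 1/10 s, in which the tool goes at most 50 mm and 8.59 degrees, less where a joint would pass 70% of its speed; a pose out of reach is approached as far as the arm can. A call is refused whole if a number of a shift passes 50 or a number of a turn 8.59, either way. A call with a gripper value outside its range is refused whole. The fingers move at their own pace and stop on an object; the grip force is fixed at half the most. Time passes only in rows, so rows that do not move let the fingers close. It gives the time, the measured TCP pose, the force, the opening and the grip force at its end, in the units of the state.
- status.get_state(): the state, without advancing time (a new reading comes with each control period).
- optics.camera(name): name is "side" or "top"; returns the picture (420x560x3 uint8, red, green, blue); there is no depth.
- optics.camera_params(name): a dict with "fx", "fy", "cx", "cy" (pixels), "R" (3x3) and "t" (3): a world point X has camera coordinates R X + t. Camera axes: x right, y down, z forward; pixel columns grow to the right and rows downward; lengths in m; the calibration is good to about 2 mm. A picture is of the moment at which its call begins. camera_params takes no time and is no camera call.
- env.sign_off(): hands the job in; it is judged then, once.
The state is a dict: "t": time; "joint_positions": joint angles; "dq": joint speeds; "joint_torque": joint torques, N m; "ee_pos": TCP position; "tcp_rot": TCP orientation; "ft_force": force on the tool from outside, world axes, zero at the start; "torque": the same for the moment, N m; "width": finger opening in m; "grip_force": force on a finger pad.
Only numpy, scipy, OpenCV 4.12 (cv2) and the standard library are available. Lean on these libraries where they do the work, as an engineer would, in place of code of your own. Each camera call takes 0.05 s, during which the arm holds its last target. There are 200 camera calls.

## Working session

There is one attempt and no reset: what is moved stays moved. The work goes in short steps, Python scripts to look and compute and a shell command to move; the robot and the scene stay as the last step left them, time stands still between calls to the robot, and variables do not carry over. Pictures are saved under pics/ and viewed, at most 10 in all, crops included, and the job is handed in when it is done.

```bash
mkdir -p pics; ls; python3 - <<'E'
from bench import status, optics, env
import cv2
for n in("top","side"):
    cv2.imwrite(f"pics/{n}0.png",optics.camera(n)[:,:,::-1]); p=optics.camera_params(n); print(n,p)
print(status.get_state())
E
```

```text
pics
top {'fx': 427.44815087308865, 'fy': 427.44815087308865, 'cx': 274.8180095822506, 'cy': 199.17228371603304, 'R': array([[-0.02144656, -0.99971492, -0.01049365],
       [-0.986872  ,  0.02284925, -0.15987986],
       [ 0.16007405,  0.00692702, -0.9870807 ]]), 't': array([0.03515831, 0.6320415 , 0.65015191])}
side {'fx': 491.6074634459452, 'fy': 491.6074634459452, 'cx': 289.49053231305203, 'cy': 215.28678129877642, 'R': array([[-0.98741563, -0.15632903, -0.02390816],
       [-0.05421233,  0.47661086, -0.87744123],
       [ 0.14856443, -0.86510307, -0.47908797]]), 't': array([0.62042025, 0.07107495, 0.83680917])}
{'t': 0.1, 'joint_positions': array([-1.42555304e+00,  2.07388695e-01,  1.54283945e+00,  4.64095040e-06,
        1.39348835e+00, -1.50511189e-01]), 'dq': array([ 0.00094065, -0.00276691, -0.00236246, -0.00152153, -0.00095102,
        0.00054381]), 'joint_torque': array([-8.33198283e-04, -3.84092546e+01, -2.92547196e+01, -3.25203491e-04,
        4.80943214e-03, -7.19238471e-06]), 'ee_pos': array([ 0.16752591, -0.5497105 ,  0.40359742]), 'tcp_rot': array([-1.06191129e-03,  9.89085575e-01,  1.47338380e-01,  5.08069671e-06]), 'ft_force': array([ 0.29645812,  0.10948051, -0.7263764 ]), 'torque': array([-0.0557737 ,  0.00237356, -0.00872413]), 'grip_force': 0.0, 'width': 0.0854574540481248}
```

View pics/top0.png

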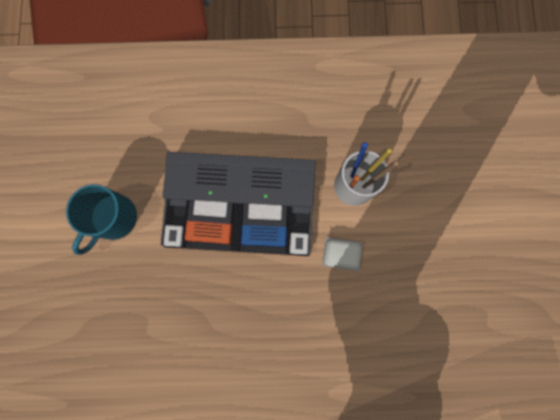

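View pics/side0.png

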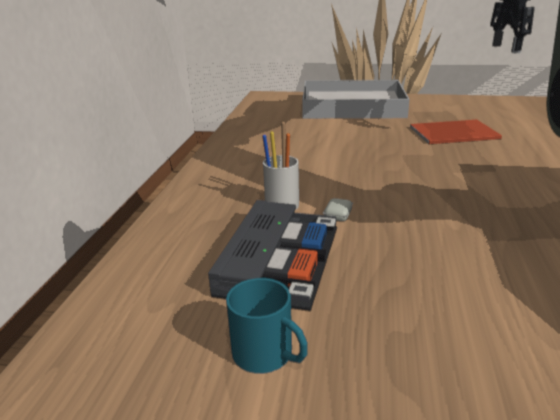

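The top view shows the orange cap at about (208,232) in the left bay, with its key at (173,236). Blue is at (264,235) with its key at (299,244), and the mug is well left at (100,212). Next I fit the dock pose to these features in both cameras.

```bash
cat > h.py <<'E'
import numpy as np, cv2
from bench import optics
def ray(n,uv,z):
    p=optics.camera_params(n); R,t=np.array(p['R']),np.array(p['t'])
    d=R.T@np.array([(uv[0]-p['cx'])/p['fx'],(uv[1]-p['cy'])/p['fy'],1]); c=-R.T@t
    return c+d*(z-c[2])/d[2]
def proj(n,X):
    p=optics.camera_params(n); q=np.array(p['R'])@X+p['t']
    return np.array([p['cx']+p['fx']*q[0]/q[2],p['cy']+p['fy']*q[1]/q[2]])
E
python3 - <<'E'
from h import *
from scipy.optimize import least_squares
im=cv2.imread('pics/top0.png'); hsv=cv2.cvtColor(im,cv2.COLOR_BGR2HSV)
roi=np.zeros(im.shape[:2],np.uint8); roi[190:262,158:320]=1
def blobs(m,a=80):
    n,l,s,c=cv2.connectedComponentsWithStats(m.astype(np.uint8)*roi)
    return [(s[i].tolist(),c[i].round(1).tolist(),[round(x,1) if not isinstance(x,tuple) else np.round(x,1).tolist() for x in cv2.minAreaRect(np.argwhere(l==i)[:,::-1].astype(np.float32))]) for i in range(1,n) if s[i][4]>a]
H,S,V=cv2.split(hsv)
print('orange',blobs((H<15)&(S>180)&(V>100)))
print('blue',blobs((H>100)&(H<125)&(S>120)&(V>60)))
print('white',blobs((S<50)&(V>130)))
t=cv2.resize(im[185:265,60:325],None,fx=3,fy=3,interpolation=cv2.INTER_CUBIC); cv2.imwrite('pics/crop0.png',t)
E
```

```text
orange []
blue [([240, 225, 47, 22, 905], [263.3, 235.6], [[263.2, 235.7], [45.9, 20.0], 2.6])]
white [([193, 200, 34, 17, 479], [209.9, 208.2], [[209.7, 208.1], [32.7, 14.9], 4.8]), ([248, 204, 34, 16, 481], [264.5, 211.4], [[264.5, 211.4], [32.7, 14.8], 3.0]), ([164, 226, 18, 20, 255], [172.5, 235.7], [[172.5, 235.5], [19.0, 17.0], 90.0]), ([290, 233, 18, 21, 269], [298.6, 243.4], [[298.5, 243.0], [20.0, 17.0], 90.0])]
```

View pics/crop0.png

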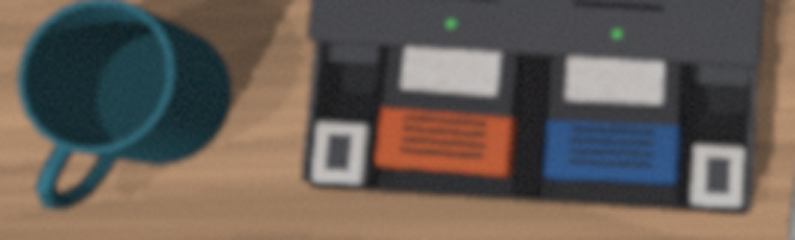

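```bash
python3 - <<'E'
from h import *
from scipy.optimize import least_squares
im=cv2.imread('pics/side0.png'); H,S,V=cv2.split(cv2.cvtColor(im,cv2.COLOR_BGR2HSV))
def big(m,r):
    q=np.zeros(m.shape,np.uint8); q[r[1]:r[3],r[0]:r[2]]=1
    n,l,s,c=cv2.connectedComponentsWithStats(m.astype(np.uint8)*q); i=1+s[1:,4].argmax(); return cv2.minAreaRect(np.argwhere(l==i)[:,::-1].astype(np.float32))
for nm,r in (('kl',(283,276,318,304)),('kr',(312,214,338,230))): print(nm,big((S<60)&(V>120),r))
kl,kr=ray('top',(172.5,235.6),.026),ray('top',(298.5,243.2),.026)
d=kl-kr; print('keys',kl,kr,'dist',np.hypot(*d[:2]),'yaw',np.degrees(np.arctan2(-d[0],d[1])))
yaw=np.arctan2(-d[0],d[1]); ex=np.array([np.cos(yaw),np.sin(yaw),0]); ey=np.array([-np.sin(yaw),np.cos(yaw),0])
o=(kl+kr)/2+.055*ex; o[2]=0; print('dock',o)
W=lambda x,y,z:o+x*ex+y*ey+[0,0,z]
for nm,P in dict(kl=(-.055,.1065,.026),kr=(-.055,-.1065,.026),oc=(-.044,.046,.034),bc=(-.044,-.046,.034),fo=(-.061,.046,.034),corner=(-.075,.126,.028)).items():
    print(nm,W(*P).round(4),'top',proj('top',W(*P)).round(1),'side',proj('side',W(*P)).round(1))
print('mug rim c',ray('top',(96,210),.092))
E
```

```text
kl ((300.6199951171875, 288.65997314453125), (22.910261154174805, 11.030865669250488), 8.130102157592773)
kr ((325.9000244140625, 221.20001220703125), (18.103918075561523, 7.557138919830322), 4.763641834259033)
keys [0.57869719 0.1945095  0.026     ] [ 0.56130539 -0.01672756  0.026     ] dist 0.21195181080268063 yaw -4.706722750220138
dock [0.62481582 0.08437792 0.        ]
kl [0.5787 0.195  0.026 ] top [172.2 235.6] side [301.3 288.1]
kr [ 0.5613 -0.0172  0.026 ] top [298.8 243.2] side [325.9 220.4]
oc [0.5847 0.1338 0.034 ] top [207.8 230.8] side [302.7 260.8]
bc [0.5772 0.0421 0.034 ] top [262.9 234.1] side [313.8 232.3]
fo [0.5678 0.1352 0.034 ] top [206.9 241. ] side [313.1 262. ]
corner [0.5604 0.2161 0.028 ] top [159.1 246.8] side [311.8 296.7]
mug rim c [0.61548573 0.29714837 0.092     ]
```

```bash
R='[0.53,[22,40,0],[0,0,-1.85]]'; python3 -m handwheel '[[0.53,[22,40,0],[0,0,-1.85]],[0.53,[22,40,0],[0,0,-1.85]],[0.53,[22,40,0],[0,0,-1.85]],[0.53,[22,40,0],[0,0,-1.85]],[0.53,[22,40,0],[0,0,-1.85]],[0.53,[22,40,0],[0,0,-1.85]],[0.53,[22,40,0],[0,0,-1.85]],[0.53,[22,40,0],[0,0,-1.85]]]'
python3 -m handwheel '[[0.53,[22,40,0],[0,0,-1.85]],[0.53,[22,40,0],[0,0,-1.85]],[0.53,[22,40,0],[0,0,-1.85]],[0.53,[22,40,0],[0,0,-1.85]],[0.53,[22,40,0],[0,0,-1.85]],[0.53,[22,40,0],[0,0,-1.85]],[0.53,[22,40,0],[0,0,-1.85]],[0.53,[22,40,0],[0,0,-1.85]]]'
```

```text
t: 0.9
ee_pos: [0.3439, -0.2282, 0.4044]
tcp_rot: [-0.0, 1.0, 0.018, -0.0]
ft_force: [0.3, -0.4, -0.2]
width: 0.0452
grip_force: 0.0
t: 1.7
ee_pos: [0.52, 0.0919, 0.4042]
tcp_rot: [0.0, 0.994, -0.111, -0.0]
ft_force: [1.4, 0.2, 1.0]
width: 0.0457
grip_force: 0.0
```

```bash
python3 -m handwheel '[[0.53,[12,25,0],[0,0,0]],[0.53,[12,25,0],[0,0,0]],[0.53,[13,25,-30],[0,0,0]],[0.53,[0,0,-45],[0,0,0]],[0.53,[0,0,-45],[0,0,0]],[0.53,[0,0,-40],[0,0,0]],[0.53,[0,0,-10],[0,0,0]],[0.53,[0,0,0],[0,0,0]]]'
python3 - <<'E'
from h import *
a=optics.camera('top')[:,:,::-1]; b=optics.camera('side')[:,:,::-1]
f=lambda i:cv2.resize(i,(800,296),interpolation=cv2.INTER_CUBIC)
cv2.imwrite('pics/m1.png',np.vstack([f(a[160:271,100:400]),f(b[190:301,200:500])]))
E
```

```text
t: 2.5
ee_pos: [0.5555, 0.1648, 0.2325]
tcp_rot: [0.001, 0.994, -0.11, -0.003]
ft_force: [0.4, -0.1, 1.4]
width: 0.0452
grip_force: 0.0
```

View pics/m1.png

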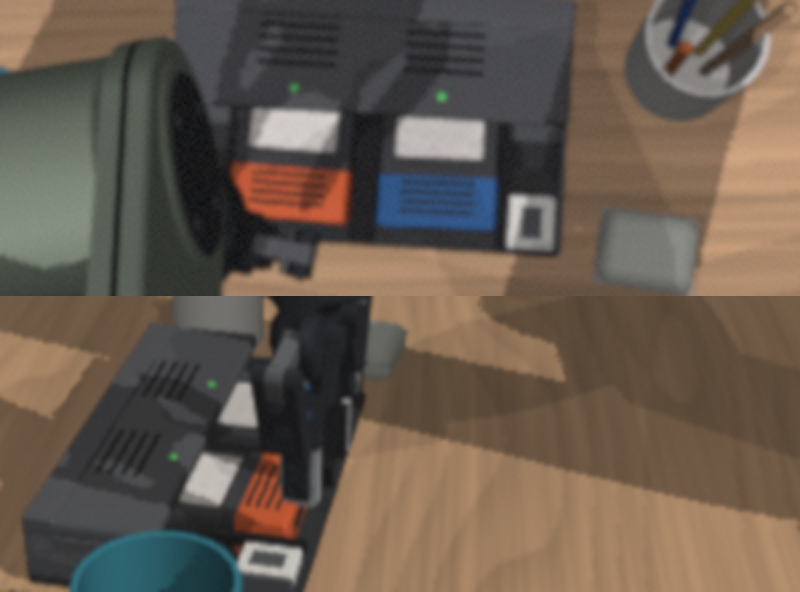

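```bash
python3 - <<'E'
from h import *
from bench import status
from scipy.spatial.transform import Rotation as Ro
s=status.get_state(); p=s['ee_pos']; R=Ro.from_quat(s['tcp_rot'],scalar_first=True).as_matrix()
print(s['t'],p,s['ft_force'],'tilt',R[:,2])
sg=-1 if R[1,1]<0 else 1
o=np.array([.6248,.0844,0]); a=np.radians(-4.71); D=np.array([[np.cos(a),np.sin(a),0],[-np.sin(a),np.cos(a),0],[0,0,1]])
for L in (.173,.167,.161):
  for nm,k in (('key',sg),('drive',-sg)):
    c=p+R@[0,k*.0301,L]
    q=[p+R@[dx,k*.0301+dy,L] for dx in(-.011,.011) for dy in(-.00725,.00725)]
    print(L,nm,'dock',(D@(c-o)*1000).round(1),'xmax',max((D@(w-o))[0] for w in q).round(4),'side',[proj('side',w).round(0).tolist() for w in q])
E
```

```text
2.6 [0.55771876 0.16503968 0.2365509 ] [ 0.53386567 -0.22743472  0.46301843] tilt [ 3.19941598e-03  4.44943210e-04 -9.99994783e-01]
0.173 key dock [-68.8 104.8  63.6] xmax -0.0569 side [[316.0, 272.0], [319.0, 267.0], [302.0, 269.0], [305.0, 264.0]]
0.173 drive dock [-77.1  45.2  63.5] xmax -0.0652 side [[329.0, 251.0], [331.0, 246.0], [315.0, 248.0], [318.0, 244.0]]
0.167 key dock [-68.8 104.8  69.6] xmax -0.0569 side [[316.0, 269.0], [319.0, 263.0], [302.0, 266.0], [305.0, 261.0]]
0.167 drive dock [-77.1  45.2  69.5] xmax -0.0652 side [[329.0, 248.0], [331.0, 243.0], [315.0, 245.0], [318.0, 240.0]]
0.161 key dock [-68.8 104.8  75.6] xmax -0.0569 side [[316.0, 265.0], [319.0, 260.0], [302.0, 262.0], [305.0, 257.0]]
0.161 drive dock [-77.1  45.2  75.5] xmax -0.0652 side [[329.0, 244.0], [332.0, 240.0], [315.0, 242.0], [318.0, 237.0]]
```

```bash
python3 -m handwheel '[[0.53,[0,1,-18],[0,0,0]],[0.53,[0,0,-16],[0,0,0]],[0.53,[0,0,0],[0,0,0]],[0.53,[0,0,0],[0,0,0]]]'
python3 -m handwheel '[[0.53,[0,0,-4],[0,0,0]],[0.53,[0,0,0],[0,0,0]],[0.53,[0,0,0],[0,0,0]]]'
python3 - <<'E'
from h import *
a=optics.camera('top')[:,:,::-1]; b=optics.camera('side')[:,:,::-1]
f=lambda i:cv2.resize(i,(700,290),interpolation=cv2.INTER_CUBIC)
cv2.imwrite('pics/m2.png',np.vstack([f(a[200:258,150:290]),f(b[245:303,240:380])]))
E
```

```text
t: 3.0
ee_pos: [0.5569, 0.1659, 0.2013]
tcp_rot: [-0.0, 0.994, -0.11, 0.0]
ft_force: [-0.1, -0.6, -0.0]
width: 0.0455
grip_force: 0.0
t: 3.3
ee_pos: [0.5569, 0.166, 0.1972]
tcp_rot: [-0.0, 0.994, -0.11, 0.0]
ft_force: [1.4, -1.3, 0.1]
width: 0.0453
grip_force: 0.4
```

View pics/m2.png

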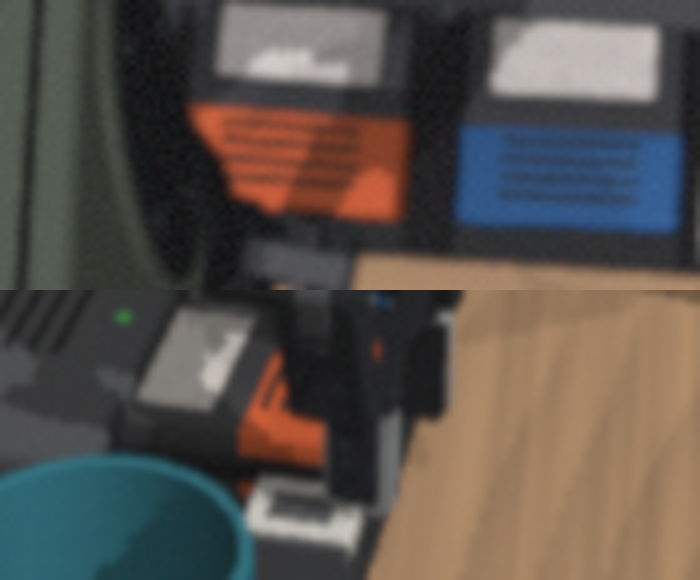

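The side view shows the key finger just above the key's front half (crop x 330–390, key 245–365). The other fingertip is just ahead of the orange face. I go down in small steps and watch the force.

```bash
python3 -m handwheel '[[0.53,[0,0,-3],[0,0,0]],[0.53,[0,0,0],[0,0,0]],[0.53,[0,0,0],[0,0,0]]]'
python3 -m handwheel '[[0.53,[0,0,-3],[0,0,0]],[0.53,[0,0,0],[0,0,0]],[0.53,[0,0,0],[0,0,0]]]'
```

```text
t: 3.7
ee_pos: [0.5569, 0.166, 0.194]
tcp_rot: [-0.0, 0.994, -0.11, 0.0]
ft_force: [0.2, 0.6, 2.9]
width: 0.0452
grip_force: 1.5
t: 4.0
ee_pos: [0.5558, 0.166, 0.1902]
tcp_rot: [0.0, 0.994, -0.11, -0.001]
ft_force: [-3.2, -0.4, 4.0]
width: 0.0449
grip_force: 4.3
```

```bash
python3 - <<'E'
from h import *
from bench import status
a=optics.camera('top')[:,:,::-1]; b=optics.camera('side')[:,:,::-1]
print(status.get_state()['ft_force'],status.get_state()['ee_pos'])
f=lambda i:cv2.resize(i,(700,290),interpolation=cv2.INTER_CUBIC)
cv2.imwrite('pics/m3.png',np.vstack([f(a[200:258,150:290]),f(b[245:303,240:380])]))
E
```

```text
[-4.37318379  0.74738961  4.76103819] [0.55579293 0.16603362 0.19022319]
```

View pics/m3.png

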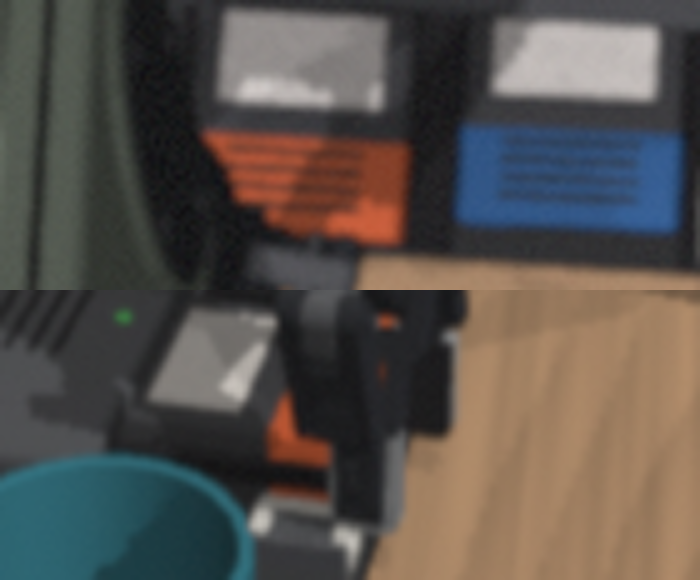

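The latch has let go, and the orange drive is about 8 mm out and held by the finger (−4.4 N in x). I back off slowly along dock −x and pause.

```bash
python3 -m handwheel '[[0.53,[-3,0.25,0],[0,0,0]],[0.53,[-3,0.25,0],[0,0,0]],[0.53,[-3,0.25,0],[0,0,0]],[0.53,[-3,0.25,0],[0,0,0]],[0.53,[-3,0.25,0],[0,0,0]],[0.53,[0,0,0],[0,0,0]],[0.53,[0,0,0],[0,0,0]],[0.53,[0,0,0],[0,0,0]]]'
python3 - <<'E'
from h import *
from bench import status
a=optics.camera('top')[:,:,::-1]; b=optics.camera('side')[:,:,::-1]
print(status.get_state()['ft_force'],status.get_state()['ee_pos'])
f=lambda i:cv2.resize(i,(700,290),interpolation=cv2.INTER_CUBIC)
cv2.imwrite('pics/m4.png',np.vstack([f(a[200:258,150:290]),f(b[245:303,240:380])]))
E
```

```text
t: 4.9
ee_pos: [0.5414, 0.1672, 0.1903]
tcp_rot: [0.0, 0.994, -0.11, -0.0]
ft_force: [-3.6, 0.1, -1.0]
width: 0.0451
grip_force: 1.8
[-3.63759847  0.51569657 -1.32379038] [0.5415504  0.16714895 0.19044455]
```

View pics/m4.png

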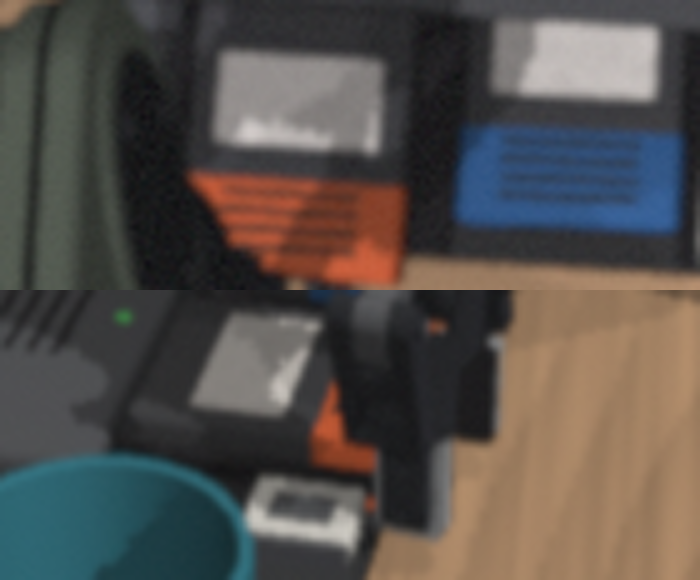

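The drive is about 23 mm out and resting against the finger (−3.6 N), and the key is up. I ease it on until the force vanishes.

```bash
python3 -m handwheel '[[0.53,[-2.5,0.2,0],[0,0,0]],[0.53,[-2.5,0.2,0],[0,0,0]],[0.53,[-2.5,0.2,0],[0,0,0]],[0.53,[-2.5,0.2,0],[0,0,0]],[0.53,[-2,0.2,0],[0,0,0]],[0.53,[0,0,0],[0,0,0]]]'
python3 -m handwheel '[[0.53,[-2,0.2,0],[0,0,0]],[0.53,[-2,0.2,0],[0,0,0]],[0.53,[-2,0.2,0],[0,0,0]],[0.53,[-2,0.2,0],[0,0,0]],[0.53,[-2,0.2,0],[0,0,0]],[0.53,[-2,0.2,0],[0,0,0]],[0.53,[0,0,0],[0,0,0]],[0.53,[0,0,0],[0,0,0]]]'
```

```text
t: 5.6
ee_pos: [0.5293, 0.1683, 0.1907]
tcp_rot: [0.0, 0.994, -0.11, -0.0]
ft_force: [-2.5, -0.5, -0.5]
width: 0.0453
grip_force: 1.4
t: 6.4
ee_pos: [0.5178, 0.1694, 0.1909]
tcp_rot: [-0.0, 0.994, -0.11, 0.0]
ft_force: [-0.0, -0.4, 0.3]
width: 0.0455
grip_force: 0.0
```

Force is zero, so the spring is spent. I take the hand away forward, then up, and check.

```bash
python3 -m handwheel '[[0.53,[-10,0.8,0],[0,0,0]],[0.53,[-30,2,0],[0,0,0]],[0.53,[-40,0,0],[0,0,0]],[0.53,[-20,0,40],[0,0,0]],[0.53,[0,0,45],[0,0,0]],[0.53,[0,-20,45],[0,0,0]],[0.53,[0,-40,20],[0,0,0]],[0.53,[0,0,0],[0,0,0]]]'
python3 - <<'E'
from h import *
from bench import status
a=optics.camera('top')[:,:,::-1]; b=optics.camera('side')[:,:,::-1]
f=lambda i:cv2.resize(i,(700,290),interpolation=cv2.INTER_CUBIC)
cv2.imwrite('pics/m5.png',np.vstack([f(a[170:286,60:340]),f(b[200:316,200:480])]))
H,S,V=cv2.split(cv2.cvtColor(a,cv2.COLOR_BGR2HSV))
m=((S<50)&(V>120)).astype(np.uint8); m[:,:185]=0;m[:195]=0;m[240:]=0;m[:,235:]=0
n,l,s,c=cv2.connectedComponentsWithStats(m); i=1+s[1:,4].argmax(); 
d=ray('top',c[i],.034)-ray('top',(209.9,208.2),.034); print(s[i],'label moved mm',d*1000)
E
```

```text
t: 7.2
ee_pos: [0.4187, 0.1099, 0.3447]
tcp_rot: [0.0, 0.994, -0.112, 0.005]
ft_force: [0.5, 1.0, 0.1]
width: 0.0453
grip_force: 0.0
[191 220  35  20 620] label moved mm [-36.87216191   2.78058503   0.        ]
```

View pics/m5.png

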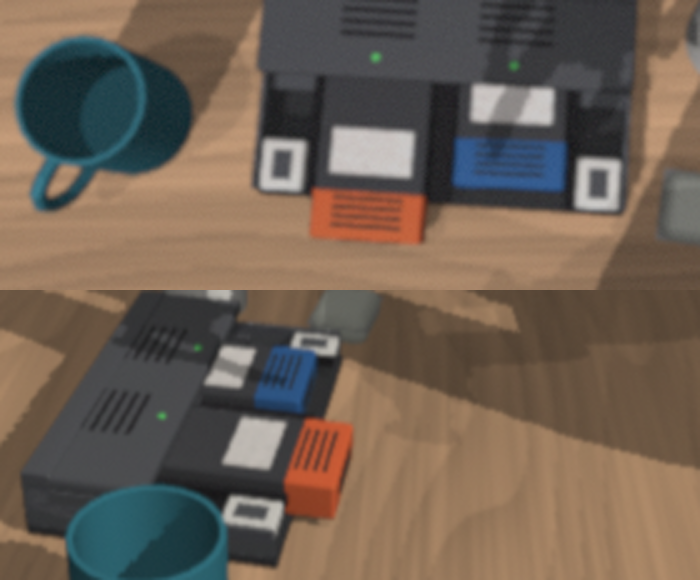

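The drive lies flat in its bay, about 40 mm out (the label was partly under the hood in the first picture, so the 37 mm reading is low). Both keys are up, and the blue drive and the other objects haven't moved.

```bash
python3 -c "
from bench import env
print(env.sign_off())"
```

```text
the job is handed in; nothing more can be done
None
```

I ejected the orange drive against a waiting fingertip, eased it out until the spring was spent, left it lying in its bay about 40 mm out, and handed the job in; the sign-off gave no verdict.

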